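# Look into the square pedal bin and ease its lid shut

### The arm

A 6-joint arm with a two-finger parallel gripper is mounted at the origin on a cart in front of the work surface, level with it; the furniture and walls round the work are solid. World frame = base frame: x ahead of the robot, y to its left, z up, the work surface at z = 0. Lengths are in m, angles in rad, forces in N, time in s.
With the tool pointing down it reaches from about 0.25 to 0.775 m from the base axis. Payload 4 kg.
Tool frame: the origin (TCP) lies at the very end of the fingers, on their centre line; the grasp point (between the pads) lies env.grasp_offset behind it (env.grasp_offset is the distance from the TCP to the grasp point, in m); z points along the fingers, y is the line along which they close (so a half turn about z gives the same grasp; the last joint's range is limited). The gripper opens to 85 mm and grips with 20 to 120 N. Pads are 22 mm wide; open, the fingers measure 114 mm over their backs; the gripper's body (76 mm by 85 mm) begins 54 mm behind the grasp point. The pads swing forward as they close: fully open they stand 13 mm farther back than shut.
Start: joints at [-0.103, 0.087, 1.371, -0, 1.684, -0.103], TCP at [0.55, -0, 0.231] pointing down, gripper open.
Joint ranges: [-3.1, 3.1], [-0.76, 2.03], [0.27, 2.55], [-1.08, 4.22], [0.17, 2.65], [-2.57, 2.57]. Speed limits (rad/s): [2.79, 2.79, 3.14, 3.14, 3.14, 3.14].

### API

Orientations are given as [roll, pitch, yaw] about the fixed x, y, z axes, in that order (R = Rz(yaw) Ry(pitch) Rx(roll)).
In Python, from plant import env, camrig gives the robot as it stands (env), with the cameras (camrig).
- The arm moves only by the shell command python3 inch.py 'ROWS' [OPENING] [FORCE]. ROWS is a JSON list of rows, 1 to 5 of them, each of 6 numbers: dx, dy, dz in m, then a rotation vector rx, ry, rz in rad; each row is the pose to reach, as a shift and turn from the pose commanded when the command began, along the tool's axes at that moment; what a row does not reach only later rows make up. A row lasts 1/12 s, in which the tool goes at most 0.0417 m and 0.125 rad, less where a joint would pass 70% of its speed; a pose out of reach is approached as far as the arm can. OPENING is the opening from 0.0 (shut) to 1.0 (fully open), set as the command begins (- or left out keeps the last). The fingers move at their own pace and stop on an object; FORCE is the grip in N (left out, the last holds). Time passes only in rows, so rows that do not move let the fingers close. It prints the time, the measured TCP pose, the force, the opening and the grip force at its end.
- env.read_state(): the state, without advancing time (a new reading comes with each control period).
- camrig.grab_frame(name): name is "scene" or "side" or "wrist"; returns the picture (480x640x3 uint8, red, green, blue); there is no depth.
- camrig.get_calibration(name): a dict with "K" (3x3 intrinsics, pixels), "pose" (4x4, takes a point from camera to world coordinates). Camera axes: x right, y up, looking along -z (the intrinsics and any distortion apply to the point x, -y, -z); pixel columns grow to the right and rows downward; lengths in m; the calibration is good to about 2 mm. A picture is of the moment at which its call begins: read the wrist's pose just before it. get_calibration takes no time and is no camera call; for the wrist camera it gives the pose at the moment of the call.
- env.hand_in(): hands the job in; it is judged then, once.
The state is a dict: "clock": time; "joint_positions": joint angles; "joint_vel": joint speeds; "joint_efforts": joint torques, N m; "position": TCP position; "orientation": TCP orientation; "force": force on the tool from outside, world axes, zero at the start; "torque": the same for the moment, N m; "opening": opening from 0.0 (shut) to 1.0 (fully open); "grip_force": force on a finger pad.
Only numpy, scipy, OpenCV 4.12 (cv2) and the standard library are available. Lean on these libraries where they do the work, as an engineer would, in place of code of your own. Each camera call takes 0.05 s, during which the arm holds its last target. There are 200 camera calls.

### The job

I want to see whether the little square pedal bin needs emptying: press its pedal down so that its lid is fully open and keep it open for about three seconds, then let the pedal come up slowly under the finger so that the lid closes without slamming. Leave the round pedal bin's pedal and lid alone.

Things in the scene. Friction and masses are not known exactly. Their poses are not given: they have to be found in the camera images.
- square_pad (a point): Top centre of the square bin's pedal pad: black, ribbed, 36 mm long (bin's x), 40 mm wide (y), on a lever in front of the bin. At rest about 51 mm above the worktop, free end leaning 10 degrees up. Pressed straight down it sinks 32 mm to a stop (then leans 10 degrees down; under 2 mm to and fro). A spring pushes it up: 6 N at first, 9 N at the stop; let go of, it snaps up, slamming the lid.
- square_lid (a joint): Lid angle of the square bin, rad: 0 shut, 1.26 fully open (pedal at its stop). The lid hinges at the bin's rear and is linked to the pedal: 1 mm down at the pad opens it by about 0.04 rad. It shows a lemon inside when open.
- square_bin: Square bin: brushed steel, 104 x 104 mm, 134 mm high with its square lid, fixed to the worktop. Origin: centre of its underside; z up, -x out of its front, where the pedal is (pad centre 145 mm from the origin; lever's pin at 56 mm, 34 mm high), y across it. A round bin of the same height, steel and pedal stands about 135 mm beside it, on either side.
- round_lid (a joint): Lid angle of the round bin (104 mm across, round lid), rad: 0 shut; it too is linked to that bin's own pedal. To be left alone.

How it is judged:
By the outcome, as a careful person would: the job done as asked, in the order asked, and still so for the second after the job is handed in, with the robot touching nothing.
It also fails if it takes over 40 s, if anything falls off the work surface, if the arm or the gripper's body presses on something with over 40 N, if the wrist force passes 120 N, or if a joint passes its speed limit or range.

## Working session

There is one attempt and no reset: what is moved stays moved. The work goes in short steps, Python scripts to look and compute and a shell command to move; the robot and the scene stay as the last step left them, time stands still between calls to the robot, and variables do not carry over. Pictures are saved under pics/ and viewed, at most 10 in all, crops included, and the job is handed in when it is done.

```bash
mkdir -p pics; ls; python3 - <<'E'
from plant import env, camrig
import cv2
for n in("scene","side"):
    cv2.imwrite(f"pics/{n}0.png",camrig.grab_frame(n)[:,:,::-1]); c=camrig.get_calibration(n);print(n,c)
s=env.read_state();print(s['clock'],s['position'],s['orientation'],s['opening'],env.grasp_offset)
E
```

```text
inch.py
pics
plant.py
scene {'K': array([[550.64375551,   0.        , 334.72210794],
       [  0.        , 550.64375551, 232.93139879],
       [  0.        ,   0.        ,   1.        ]]), 'pose': array([[ 4.19110706e-01,  7.97218189e-01, -4.34498993e-01,
         1.97156408e-01],
       [-9.07935005e-01,  3.67742900e-01, -2.01045236e-01,
        -4.87030106e-01],
       [-4.92999018e-04,  4.78757056e-01,  8.77947286e-01,
         8.31801543e-01],
       [ 0.00000000e+00,  0.00000000e+00,  0.00000000e+00,
         1.00000000e+00]])}
side {'K': array([[548.73918113,   0.        , 315.0331163 ],
       [  0.        , 548.73918113, 248.56059963],
       [  0.        ,   0.        ,   1.        ]]), 'pose': array([[-3.36967427e-01,  5.63773002e-01, -7.54064292e-01,
        -6.29921208e-02],
       [-9.41516062e-01, -2.02349783e-01,  2.69447715e-01,
        -5.92688123e-02],
       [-6.77398679e-04,  8.00758745e-01,  5.98986622e-01,
         6.11596633e-01],
       [ 0.00000000e+00,  0.00000000e+00,  0.00000000e+00,
         1.00000000e+00]])}
0.1 [5.49553215e-01 4.02240447e-05 2.30244183e-01] [-3.13958953e+00 -2.02463314e-04  1.57082121e+00] 0.9980691075438943 0.0187
```

View pics/scene0.png

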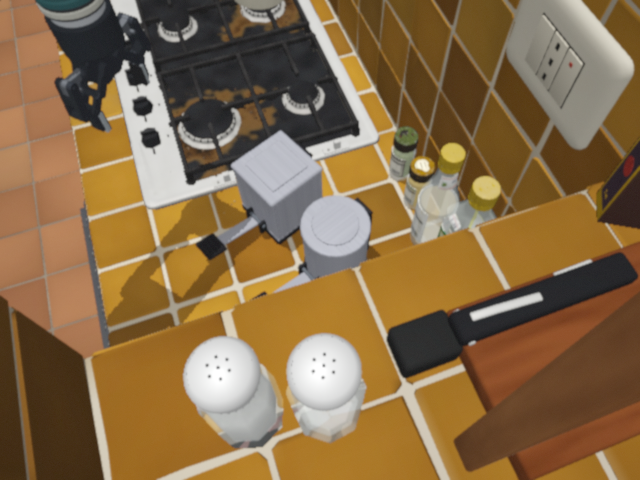

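View pics/side0.png

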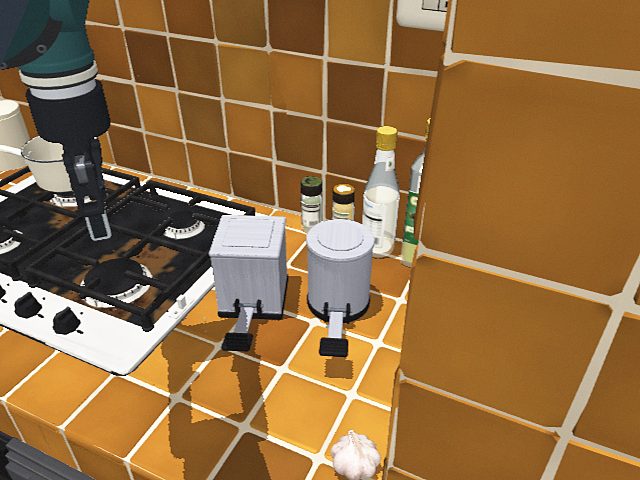

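The scene view shows the square pedal pad near (211,246) and the side view shows it near (237,341). The round bin is on the right (-y). I'll enlarge both.

```bash
python3 - <<'E'
import cv2,numpy as np
a=cv2.imread("pics/scene0.png")[120:300,180:390];b=cv2.imread("pics/side0.png")[205:365,195:385]
a=cv2.resize(a[110:145,10:60],None,fx=8,fy=8,interpolation=2);b1=cv2.resize(b[95:155,15:75],None,fx=8,fy=8,interpolation=2)
c=np.zeros((480,900,3),np.uint8);c[:280,:400]=a;c[:480,400:880]=b1
cv2.imwrite("pics/crop1.png",c[:,:800])
E
```

```text
(no output)
```

View pics/crop1.png

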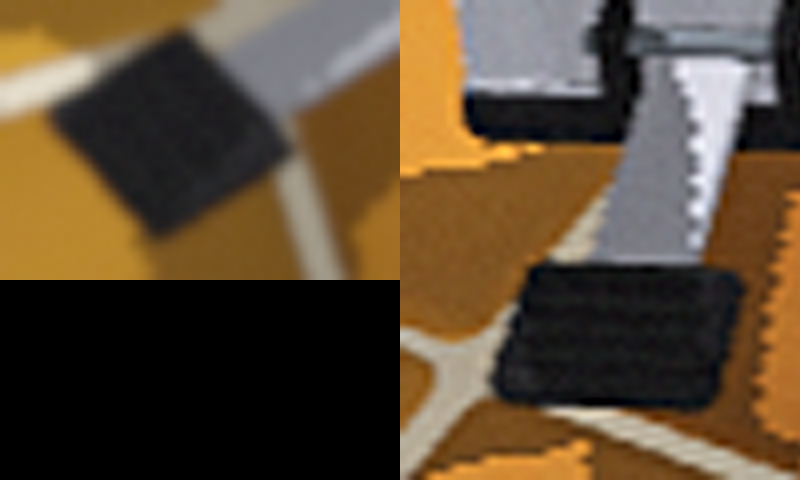

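```bash
cat >h.py <<'E'
from plant import env, camrig
import numpy as np
def ray(n,u,v):
    c=camrig.get_calibration(n);K=c["K"];P=c["pose"]
    d=P[:3,:3]@np.array([(u-K[0,2])/K[0,0],-(v-K[1,2])/K[1,1],-1]);return P[:3,3],d/np.linalg.norm(d)
def tri(obs):
    A=0;b=0
    for o in obs:
        p,d=ray(*o);M=np.eye(3)-np.outer(d,d);A=A+M;b=b+M@p
    x=np.linalg.solve(A,b);return x,[np.linalg.norm((np.eye(3)-np.outer(ray(*o)[1],ray(*o)[1]))@(x-ray(*o)[0])) for o in obs]
def plane(n,u,v,z):
    p,d=ray(n,u,v);return p+d*(z-p[2])/d[2]
E
python3 - <<'E'
from h import *
np.set_printoptions(precision=4,suppress=True)
print(tri([("scene",211,246),("side",237.3,340.5)]))
S=[(50,110),(180,32),(295,150),(158,238)];D=[(133,265),(343,270),(315,408),(92,400)]
for u,v in S: print("sc",plane("scene",190+u/8-.5,230+v/8-.5,.05))
for u,v in D: print("sd",plane("side",210+u/8-.5,300+v/8-.5,.05))
for u,v in [(212,247),(222,216),(287,216),(284,253)]: print("lid sd",plane("side",u,v,.132))
for u,v in [(233,170),(280,134),(321,172),(274,212)]: print("lid sc",plane("scene",u,v,.132))
print("roundpad",plane("side",334,347,.051))
s=env.read_state();print(s["joint_positions"])
E
python3 inch.py '[[-0.028,-0.014,0.016,0,0,0.08],[-0.056,-0.028,0.032,0,0,0.16],[-0.084,-0.042,0.048,0,0,0.24],[-0.112,-0.056,0.064,0,0,0.32],[-0.138,-0.07,0.08,0,0,0.39]]' 0 40; python3 inch.py '[[0,0,0,0,0,0],[0,0,0.03,0,0,0],[0,0,0.06,0,0,0],[0,0,0.07,0,0,0],[0,0,0.07,0,0,0]]'
python3 - <<'E'
from plant import env, camrig
import cv2,numpy as np
a=camrig.grab_frame("scene")[130:290,150:350,::-1];b=camrig.grab_frame("side")[200:400,140:390,::-1]
c=np.zeros((600,800,3),np.uint8);c[:320,:400]=cv2.resize(a,None,fx=2,fy=2);c[:320,400:]=cv2.resize(b,(400,320))
cv2.imwrite("pics/pre.png",c[:320]);s=env.read_state();print(s['position'],s['orientation'],s['force'])
E
```

```text
clock: 0.52
position: [0.4789, -0.1391, 0.1501]
orientation: [-3.141, 0.0, 1.177]
force: [0.7, -0.0, -0.5]
opening: 0.301
grip_force: 0.0
clock: 0.93
position: [0.4775, -0.1367, 0.0777]
orientation: [-3.133, -0.0, 1.181]
force: [0.1, 1.2, 1.0]
opening: 0.001
grip_force: 0.0
[ 0.48046165 -0.13777914  0.0818944 ] [ 3.14137057e+00 -1.09905840e-04  1.18152005e+00] [ 0.35486892 -0.6257361   0.8028079 ]
```

View pics/pre.png

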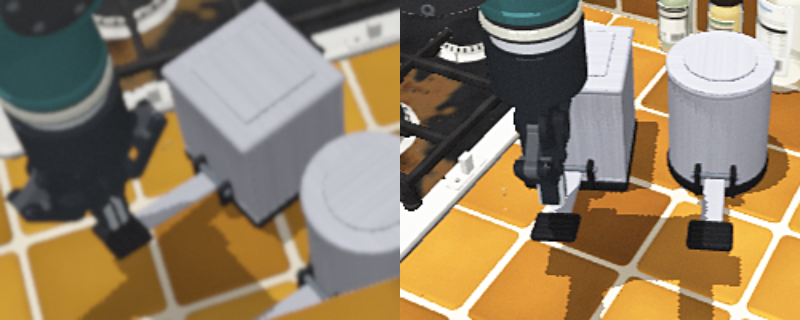

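The closed fingertips stand over the square pad in both views, around (120,215) left and (555,205) right. Now pressing down.

```bash
python3 inch.py '[[0,0,0.008,0,0,0],[0,0,0.016,0,0,0],[0,0,0.022,0,0,0],[0,0,0.026,0,0,0],[0,0,0.028,0,0,0]]'; python3 inch.py '[[0,0,0.003,0,0,0],[0,0,0.006,0,0,0],[0,0,0.009,0,0,0],[0,0,0.012,0,0,0],[0,0,0.014,0,0,0]]';  python3 inch.py '[[0,0,0.003,0,0,0],[0,0,0.006,0,0,0],[0,0,0.009,0,0,0],[0,0,0.012,0,0,0],[0,0,0.014,0,0,0]]'
```

```text
clock: 1.45
position: [0.4796, -0.1378, 0.0525]
orientation: [-3.141, -0.0, 1.181]
force: [-0.3, -0.1, 0.3]
opening: -0.001
grip_force: 0.0
clock: 1.87
position: [0.4791, -0.1376, 0.0401]
orientation: [-3.139, -0.0, 1.181]
force: [-4.1, 3.0, 7.1]
opening: 0.002
grip_force: 3.6
clock: 2.28
position: [0.4796, -0.1378, 0.0266]
orientation: [-3.14, -0.0, 1.181]
force: [-4.7, 2.4, 8.8]
opening: -0.001
grip_force: 4.8
```

```bash
python3 inch.py '[[0,0,0.002,0,0,0],[0,0,0.004,0,0,0],[0,0,0.006,0,0,0],[0,0,0.007,0,0,0],[0,0,0.007,0,0,0]]'; python3 inch.py '[[0,0,0.001,0,0,0],[0,0,0.002,0,0,0],[0,0,0.002,0,0,0]]'
```

```text
clock: 2.7
position: [0.4803, -0.138, 0.02]
orientation: [3.141, -0.0, 1.181]
force: [-4.0, 1.6, 8.9]
opening: 0.002
grip_force: 4.7
clock: 2.95
position: [0.4805, -0.1382, 0.0196]
orientation: [3.141, 0.0, 1.181]
force: [-7.2, 2.6, 15.7]
opening: 0.002
grip_force: 8.4
```

```bash
python3 inch.py '[[0,0,0.001,0,0,0],[0,0,0.001,0,0,0],[0,0,0.001,0,0,0]]'; python3 - <<'E'
from plant import env, camrig
import cv2,numpy as np
a=camrig.grab_frame("scene")[130:290,150:350,::-1];b=camrig.grab_frame("side")[200:400,140:390,::-1]
cv2.imwrite("pics/open.png",np.hstack([cv2.resize(a,(400,320)),cv2.resize(b,(400,320))]));s=env.read_state();print(s['clock'],s['position'],s['force'])
E
```

```text
clock: 3.2
position: [0.4805, -0.1382, 0.0194]
orientation: [3.14, 0.0, 1.181]
force: [-8.8, 3.6, 19.4]
opening: 0.001
grip_force: 10.8
3.3 [ 0.48057014 -0.13816027  0.01942696] [-8.46354067  3.63500128 19.35993702]
```

View pics/open.png

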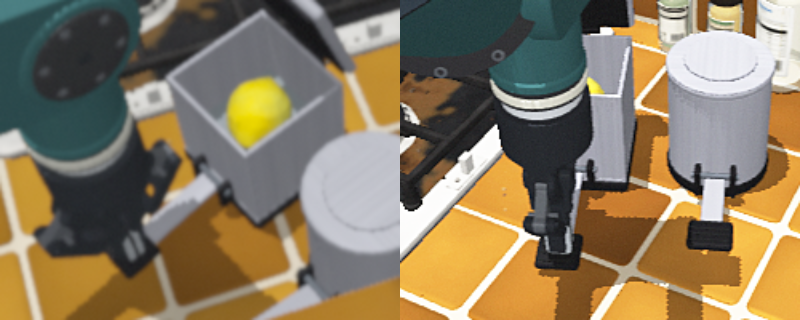

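The lid stands fully open: the lemon is visible at (260,110) and the pedal is at its stop. The round bin is unchanged. Holding.

```bash
Z='[[0,0,0,0,0,0],[0,0,0,0,0,0],[0,0,0,0,0,0],[0,0,0,0,0,0],[0,0,0,0,0,0]]' ; python3 inch.py '[[0,0,0,0,0,0],[0,0,0,0,0,0],[0,0,0,0,0,0],[0,0,0,0,0,0],[0,0,0,0,0,0]]' | head -1
python3 inch.py '[[0,0,0,0,0,0],[0,0,0,0,0,0],[0,0,0,0,0,0],[0,0,0,0,0,0],[0,0,0,0,0,0]]' | head -1
python3 inch.py '[[0,0,0,0,0,0],[0,0,0,0,0,0],[0,0,0,0,0,0],[0,0,0,0,0,0],[0,0,0,0,0,0]]' | head -1
python3 inch.py '[[0,0,0,0,0,0],[0,0,0,0,0,0],[0,0,0,0,0,0],[0,0,0,0,0,0],[0,0,0,0,0,0]]' | head -1
python3 inch.py '[[0,0,0,0,0,0],[0,0,0,0,0,0],[0,0,0,0,0,0],[0,0,0,0,0,0],[0,0,0,0,0,0]]' | head -1
python3 inch.py '[[0,0,0,0,0,0],[0,0,0,0,0,0],[0,0,0,0,0,0],[0,0,0,0,0,0],[0,0,0,0,0,0]]'
```

```text
clock: 3.72
clock: 4.13
clock: 4.55
clock: 4.97
clock: 5.38
clock: 5.8
position: [0.4806, -0.1382, 0.0194]
orientation: [3.14, 0.0, 1.181]
force: [-8.4, 3.2, 20.2]
opening: 0.002
grip_force: 10.8
```

```bash
python3 inch.py '[[0,0,-0.001,0,0,0],[0,0,-0.002,0,0,0],[0,0,-0.003,0,0,0],[0,0,-0.004,0,0,0],[0,0,-0.005,0,0,0]]'
python3 inch.py '[[0,0,-0.001,0,0,0],[0,0,-0.002,0,0,0],[0,0,-0.003,0,0,0],[0,0,-0.004,0,0,0],[0,0,-0.005,0,0,0]]' | grep -E "pos|force"
python3 inch.py '[[0,0,-0.001,0,0,0],[0,0,-0.002,0,0,0],[0,0,-0.003,0,0,0],[0,0,-0.004,0,0,0],[0,0,-0.005,0,0,0]]' | grep -E "pos|force"
python3 inch.py '[[0,0,-0.001,0,0,0],[0,0,-0.002,0,0,0],[0,0,-0.003,0,0,0],[0,0,-0.004,0,0,0],[0,0,-0.005,0,0,0]]' | grep -E "pos|force"
python3 inch.py '[[0,0,-0.001,0,0,0],[0,0,-0.002,0,0,0],[0,0,-0.003,0,0,0],[0,0,-0.004,0,0,0],[0,0,-0.005,0,0,0]]' | grep -E "pos|force"
```

```text
clock: 6.22
position: [0.48, -0.138, 0.0221]
orientation: [3.142, -0.0, 1.181]
force: [-4.3, 2.2, 6.8]
opening: 0.002
grip_force: 4.5
position: [0.4796, -0.1378, 0.0267]
force: [-4.5, 2.8, 7.7]
grip_force: 4.3
position: [0.4793, -0.1376, 0.0316]
force: [-5.2, 1.9, 8.4]
grip_force: 4.0
position: [0.4794, -0.1377, 0.0365]
force: [-4.9, 2.0, 6.7]
grip_force: 3.4
position: [0.4797, -0.1378, 0.0415]
force: [-3.6, 2.3, 6.2]
grip_force: 3.1
```

```bash
python3 inch.py '[[0,0,-0.001,0,0,0],[0,0,-0.002,0,0,0],[0,0,-0.003,0,0,0],[0,0,-0.004,0,0,0],[0,0,-0.005,0,0,0]]' | grep -E "pos|force"
python3 inch.py '[[0,0,-0.001,0,0,0],[0,0,-0.002,0,0,0],[0,0,-0.003,0,0,0],[0,0,-0.004,0,0,0],[0,0,-0.005,0,0,0]]' | grep -E "pos|force"
python3 inch.py '[[0,0,-0.001,0,0,0],[0,0,-0.002,0,0,0],[0,0,-0.003,0,0,0],[0,0,-0.004,0,0,0],[0,0,-0.005,0,0,0]]' | grep -E "pos|force"
```

```text
position: [0.4802, -0.138, 0.0467]
force: [-2.6, 0.4, 6.3]
grip_force: 2.9
position: [0.4809, -0.1383, 0.052]
force: [-1.3, 0.5, 4.4]
grip_force: 1.8
position: [0.4799, -0.138, 0.0551]
force: [0.4, -0.4, 1.0]
grip_force: 0.0
```

Contact is released; retreating and checking.

```bash
python3 inch.py '[[0,0,-0.01,0,0,0],[0,0,-0.03,0,0,0],[0,0,-0.06,0,0,0],[0,0,-0.09,0,0,0],[0,0,-0.09,0,0,0]]' | grep -E "clock|pos|force"
python3 inch.py '[[0,0,0,0,0,0],[0,0,0,0,0,0],[0,0,0,0,0,0]]' | grep -E "clock|pos|force"
python3 - <<'E'
from plant import env, camrig
import cv2,numpy as np
a=camrig.grab_frame("scene")[130:290,150:350,::-1];b=camrig.grab_frame("side")[200:400,140:390,::-1]
cv2.imwrite("pics/end.png",np.hstack([cv2.resize(a,(400,320)),cv2.resize(b,(400,320))]))
E
```

```text
clock: 9.55
position: [0.4837, -0.1395, 0.1533]
force: [1.3, -1.1, 2.3]
grip_force: 0.0
clock: 9.8
position: [0.4791, -0.1377, 0.144]
force: [0.5, 0.7, 0.5]
grip_force: 0.0
```

View pics/end.png

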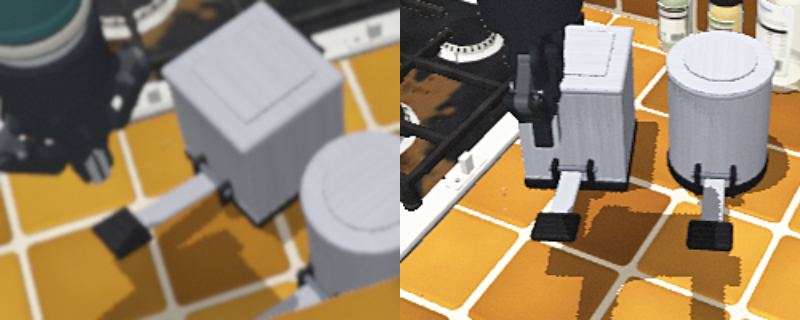

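The square lid is shut at (250,75) and its pedal is back up at (120,232). The finger is clear, and the round bin looks untouched.

```bash
python3 -c "
from plant import env, camrig
print(env.hand_in())"
```

```text
the job is handed in; nothing more can be done
None
```

I held the square bin's lid fully open for about three seconds (there is a lemon inside), then let it close slowly under the finger; the round bin was left alone, and the job was handed in at about 10 s.

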